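# Switch on the heated pad under the tall seedling

### The job

Three heated propagation pads stand on the bench, each one plate with a plant pot and a lever switch side by side. Switch on the pad that carries the tall seedling: flip its lever over from leaning towards the robot (off) to leaning away from the robot (on), so that it stays there. Leave the levers of the other two pads, the one with the short seedling and the one with the bare pot, as they are.

Things in the scene. Friction and masses are not known exactly. Their poses are not given: they have to be found in the camera images.
- lever_tall (a joint): toggle lever on the pad with the tall seedling (top leaves 205 mm above the bench): steel rod, 10 mm thick, hinge 42 mm above the bench. 0 rad = off, leaning 0.55 rad from upright towards the robot; 0.55 = upright; 1.1 = on, leaning as far away. A spring snaps it to the nearer end: about 4 N across the ball starts it, falling to none at upright; beyond, it goes over by itself.
- lever_tall_ball (a point): centre of the black ball (24 mm) on that lever, 75 mm from the hinge; z axis up along the lever, y along the hinge. Height 106 mm at both ends, 117 mm upright. Below: white box 74 mm long, top 40 mm above the bench, bosses on the hinge to 53 mm, on a fixed plate 110 x 180 mm turned up to 12 degrees. The pot (62 mm wide, 70 mm high, fixed) is centred 100 mm to the hinge's right (-y).
- lever_short_ball (a point): the same point of the same lever on the pad with the short seedling (110 mm above the bench); starts on (leaning away from the robot), to be left alone
- lever_bare_ball (a point): the same point of the same lever on the pad whose pot holds bare soil; starts off (leaning towards the robot), to be left alone

How it is judged:
By the outcome, as a careful person would: the job done as asked, in the order asked, and still so for the second after the job is handed in, with the robot touching nothing.
It also fails if it takes over 32 s, if anything falls off the work surface, if the arm or the gripper's body presses on something with over 40 N, if the wrist force passes 120 N, or if a joint passes its speed limit or range.

### The arm

A 6-joint arm with a two-finger parallel gripper is mounted at the origin on the work surface. World frame = base frame: x ahead of the robot, y to its left, z up, the work surface at z = 0. Lengths are in m, angles in rad, forces in N, time in s.
With the tool pointing down it reaches from about 0.3 to 1 m from the base axis. Payload 5.1 kg.
Tool frame: the origin (TCP) lies midway between the tips of the shut fingers; the grasp point (between the pads) lies 19 mm behind it (manip.tcp_to_grasp is the z of the grasp point in the tool frame, in m); z points along the fingers, y is the direction in which the jaws open and shut (so a half turn about z gives the same grasp; the last joint's range is limited). The gripper opens to 95 mm and grips with 3 to 60 N. Pads are 20 mm wide; open, the fingers measure 119 mm over their backs; the gripper's body (75 mm by 180 mm) begins 59 mm behind the grasp point.
Start: joints at [-1.276, 0.124, 1.65, -0, 1.367, -0.083], TCP at [0.24, -0.604, 0.186] pointing down, gripper open.
Joint ranges: [-2.61, 2.61], [-1.02, 2.33], [0.03, 2.71], [-1.35, 4.49], [0.32, 2.68], [-2.91, 2.91]. Speed limits (rad/s): [2.57, 2.57, 3.14, 3.14, 3.14, 3.14].

### API

Orientations are given as a unit quaternion [x, y, z, w].
In Python, from rig import manip, fingers, get_image, camera_info, job gives the robot as it stands. Calls block until the motion is done:
- manip.movep(position, orientation): joint-space move of the TCP to a pose.
- manip.line_to(position, speed=0.15, rotation=None, f_stop=None): straight line of the TCP; rotation=None keeps the orientation; speed is the mean speed in m/s. With f_stop (N) it stops when the force on the tool has changed by that much, and returns True; else False.
- manip.move_j(angles): joint-space move.
- fingers.grip(opening, grip_force=None): finger opening in m; grip_force is the grip in N (None keeps the last); returns when the fingers have stopped.
- manip.sleep(seconds).
- manip.ik(position, orientation): joint angles nearest the present ones, or None.
- manip.observe(): the state.
- get_image(name): name is "scene" or "top"; returns the picture (420x560x3 uint8, red, green, blue); there is no depth.
- camera_info(name): a dict with "mtx" (3x3 intrinsics, pixels), "extrinsics" (4x4, takes a point from camera to world coordinates). Camera axes: x right, y up, looking along -z (the intrinsics and any distortion apply to the point x, -y, -z); pixel columns grow to the right and rows downward; lengths in m; the calibration is good to about 2 mm. A picture is of the moment at which its call begins. camera_info takes no time and is no camera call.
A pose or a line that the arm cannot do raises manip.IKError and nothing moves.
- job.close_job(): hands the job in, once; it reports no verdict.
The state is a dict: "time": time; "joint_positions": joint angles; "joint_velocities": joint speeds; "joint_torque": joint torques, N m; "ee_pos": TCP position; "tool_rot": TCP orientation; "ft_force": force on the tool from outside, world axes, zero at the start; "ft_torque": the same for the moment, N m; "opening": finger opening in m.
Only numpy, scipy, OpenCV 4.12 (cv2) and the standard library are available. Lean on these libraries where they do the work, as an engineer would, in place of code of your own. Each camera call takes 0.05 s, during which the arm holds its last target.

## Working session

There is one attempt and no reset: what is moved stays moved. The work goes in short steps, each a Python script; the robot and the scene stay as the last script left them, time stands still between calls to the robot, and variables do not carry over. Pictures are saved under pics/ and viewed, and the job is handed in when it is done.

```bash
mkdir -p pics
python3 - <<'E'
from rig import *
import cv2
for n in("scene","top"):
    cv2.imwrite(f"pics/{n}0.png",get_image(n)[:,:,::-1]); c=camera_info(n); print(n,c)
print(manip.observe()["time"], manip.observe()["tool_rot"])
E
```

```text
scene {'mtx': array([[449.15835789,   0.        , 278.08361891],
       [  0.        , 449.15835789, 209.91940601],
       [  0.        ,   0.        ,   1.        ]]), 'extrinsics': array([[-0.76736517, -0.37663258,  0.51893988,  0.90497366],
       [ 0.64114011, -0.46266156,  0.61227742,  0.58197539],
       [ 0.0094899 ,  0.80255354,  0.59650462,  0.5813174 ],
       [ 0.        ,  0.        ,  0.        ,  1.        ]])}
top {'mtx': array([[383.03746647,   0.        , 278.92114384],
       [  0.        , 383.03746647, 205.95434532],
       [  0.        ,   0.        ,   1.        ]]), 'extrinsics': array([[ 0.01490155,  0.9864181 , -0.1635765 ,  0.34794662],
       [-0.99920178,  0.02075484,  0.03413261,  0.08055195],
       [ 0.03706403,  0.1629373 ,  0.98594001,  0.78177833],
       [ 0.        ,  0.        ,  0.        ,  1.        ]])}
0.1 [ 9.82207143e-01  1.87798548e-01 -1.12043789e-04 -9.06078875e-04]
```

View pics/scene0.png

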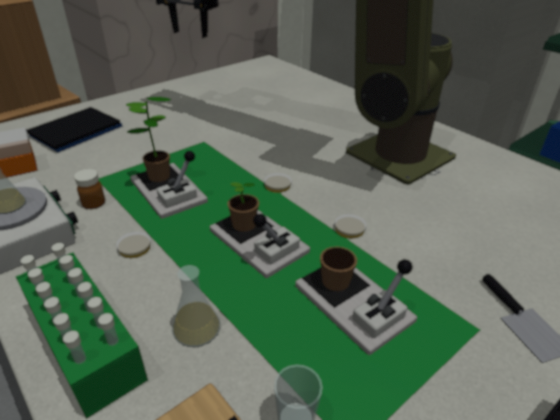

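View pics/top0.png

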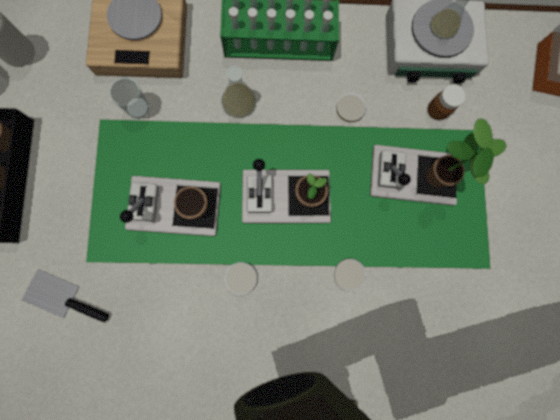

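Run:
```python
import cv2,numpy as np
a=cv2.imread("pics/top0.png")[130:220,360:480]; b=cv2.imread("pics/scene0.png")[130:220,120:220]
g=lambda i:cv2.convertScaleAbs(i,alpha=1.6,beta=10)
cv2.imwrite("pics/ct.png",g(cv2.resize(a,None,fx=6,fy=6,interpolation=cv2.INTER_CUBIC)))
cv2.imwrite("pics/cs.png",g(cv2.resize(b,None,fx=6,fy=6,interpolation=cv2.INTER_CUBIC)))
```

```text
(no output)
```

View pics/ct.png

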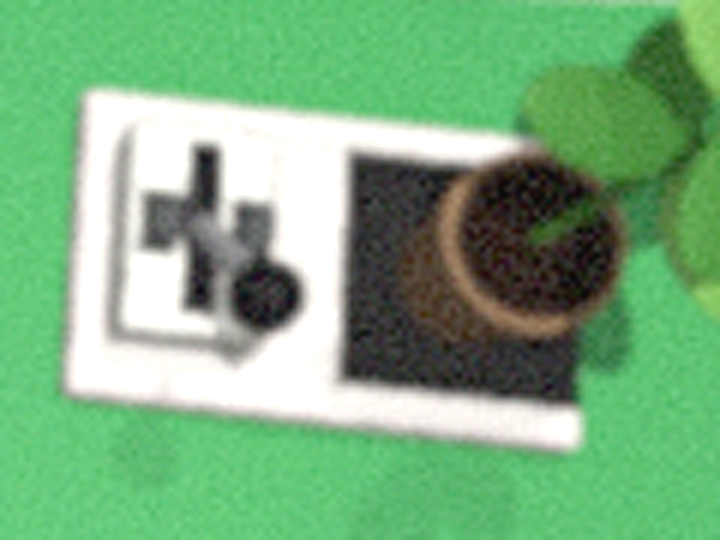

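View pics/cs.png

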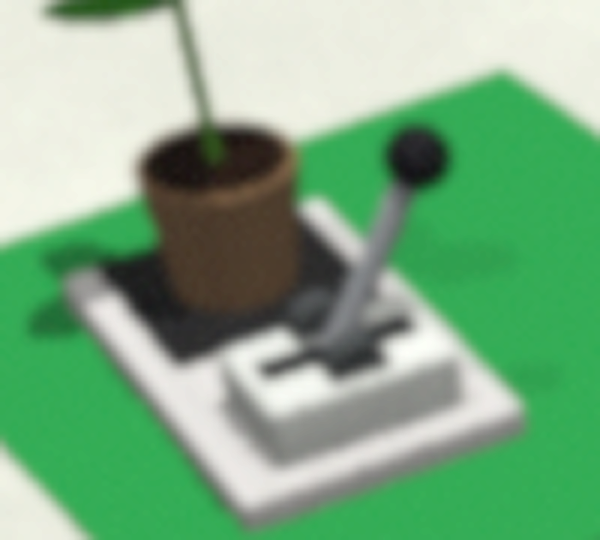

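The tall seedling's pad is rightmost in the top view. Its lever ball is at about (404.3, 179.2) in top and (189.5, 156.0) in scene, and the plate corners are at about (374, 145), (371, 196) and (457, 205) in top.

```bash
cat > h.py <<'E'
from rig import *
import numpy as np
def ray(n,u,v):
    c=camera_info(n);K=c["mtx"];E=c["extrinsics"]
    d=np.array([(u-K[0,2])/K[0,0],-(v-K[1,2])/K[1,1],-1.]);return E[:3,3],E[:3,:3]@d
def atz(n,u,v,z):
    o,d=ray(n,u,v);return o+d*(z-o[2])/d[2]
def tri(p):
    A=0;b=0
    for n,u,v in p:
        o,d=ray(n,u,v);d=d/np.linalg.norm(d);M=np.eye(3)-np.outer(d,d);A=A+M;b=b+M@o
    return np.linalg.solve(A,b)
E
python3 - <<'E'
from h import *
t=lambda x,y,z:atz("top",360+x/6-.42,130+y/6-.42,z)
s=lambda x,y,z:atz("scene",120+x/6-.42,130+y/6-.42,z)
np.set_printoptions(precision=4,suppress=True)
print("tri",tri([("top",403.9,178.8),("scene",189.1,155.6)]))
print(t(266,295,.106),s(417,156,.106))
c=[t(85,92,.012),t(68,393,.012),t(580,450,.012)];print(c)
print("yaw",np.arctan2(-(c[2]-c[1])[0]*-1*-1,-(c[2]-c[1])[1]),np.arctan2((c[0]-c[1])[1],(c[0]-c[1])[0]))
print("lens",np.linalg.norm(c[0]-c[1]),np.linalg.norm(c[2]-c[1]))
print("bosses",t(163,222,.05),t(254,230,.05),"slot",t(206,150,.04),t(198,308,.04))
print("pot rim",t(535,240,.07), "base", s(145,0,0)*0)
print("other balls",atz("top",259,165,.106),atz("top",126,216,.106))
E
```

```text
tri [ 0.5149 -0.1707  0.107 ]
[ 0.5154 -0.1714  0.106 ] [ 0.5139 -0.1721  0.106 ]
[array([ 0.6106, -0.1447,  0.012 ]), array([ 0.5024, -0.136 ,  0.012 ]), array([ 0.4863, -0.3143,  0.012 ])]
yaw 0.09025201243112196 -0.08028495469178984
lens 0.1085461810225906 0.17906435866238163
bosses [ 0.5534 -0.1586  0.05  ] [ 0.5514 -0.1891  0.05  ] slot [ 0.5817 -0.1773  0.04  ] [ 0.5268 -0.1727  0.04  ]
pot rim [ 0.5448 -0.274   0.07  ] base [ 0. -0.  0.]
other balls [0.5348 0.0945 0.106 ] [0.4365 0.3255 0.106 ]
```

```bash
cat >> h.py <<'E'
from scipy.spatial.transform import Rotation as R
d=np.array([.9964,-.085,0]);ball=np.array([.5145,-.1713,.106]);left=np.array([.085,.9964,0])
def q(s):
    y=s*d;z=np.array([0,0,-1.]);return R.from_matrix(np.array([np.cross(y,z),y,z]).T).as_quat()
def P(a,z,l=.003): # a along d from hinge
    p=ball+d*(.0392+a)+left*l;return np.array([p[0],p[1],z])
E
python3 - <<'E'
from h import *
t=lambda x,y,z:atz("top",360+x/6-.42,130+y/6-.42,z)
print("leaf edge bound",t(523,110,.205),t(523,110,.15))
print(manip.observe()["joint_positions"])
for s in(1,-1):
    for a,z in((-.11,.33),(-.11,.097),(-.01,.097)): print(s,P(a,z),manip.ik(P(a,z),q(s)))
print(manip.ik([.24,-.55,.33],manip.observe()["tool_rot"]))
E
```

```text
leaf edge bound [ 0.5429966 -0.2055645  0.205    ] [ 0.56159603 -0.23284778  0.15      ]
[-1.27556156e+00  1.24419813e-01  1.65150617e+00 -3.11686140e-05
  1.36749237e+00 -8.25997345e-02]
1 [ 0.44420988 -0.1622928   0.33      ] [-4.63865524e-01 -3.25529613e-01  1.82886501e+00 -4.44089210e-16
  1.63825726e+00 -3.78764455e-01]
1 [ 0.44420988 -0.1622928   0.097     ] [-4.63865524e-01 -2.05530360e-01  2.12303768e+00 -4.44089210e-16
  1.22408533e+00 -3.78764455e-01]
1 [ 0.54384988 -0.1707928   0.097     ] [-3.98458893e-01  2.11251874e-02  1.91320206e+00 -4.44089210e-16
  1.20726541e+00 -3.13357824e-01]
-1 [ 0.44420988 -0.1622928   0.33      ] [-4.63865524e-01 -3.25529613e-01  1.82886501e+00 -4.44089210e-16
  1.63825726e+00  2.76282820e+00]
-1 [ 0.44420988 -0.1622928   0.097     ] [-4.63865524e-01 -2.05530360e-01  2.12303768e+00 -4.44089210e-16
  1.22408533e+00  2.76282820e+00]
-1 [ 0.54384988 -0.1707928   0.097     ] [-3.98458893e-01  2.11251874e-02  1.91320206e+00 -4.44089210e-16
  1.20726541e+00  2.82823483e+00]
[-1.24879006e+00 -3.49483724e-02  1.57650616e+00  1.83640963e-05
  1.60186073e+00 -5.58340108e-02]
```

```bash
cat >> h.py <<'E'
def qt(t):
    z=-np.sin(t)*left+np.array([0,0,-np.cos(t)]);return R.from_matrix(np.array([np.cross(d,z),d,z]).T).as_quat()
E
python3 - <<'E'
from h import *
Q=qt(.25)
for a,z in((-.11,.33),(-.11,.097),(-.01,.097)): print(manip.ik(P(a,z),Q))
fingers.grip(0.0)
manip.line_to([.24,-.58,.33],speed=.25)
manip.movep(P(-.11,.33),Q)
manip.line_to(P(-.11,.097),speed=.2)
o=manip.observe();print(o["time"],o["ee_pos"],o["ft_force"],o["opening"])
import cv2
for n in("scene","top"):cv2.imwrite(f"pics/{n}1.png",get_image(n)[:,:,::-1])
E
```

```text
[-0.29958789 -0.35939541  1.87059128 -0.2441611   1.57594333 -0.22243225]
[-0.29958789 -0.23060829  2.16153311 -0.26573095  1.16938177 -0.11520662]
[-0.26119751  0.00531899  1.94713285 -0.26914759  1.15807622 -0.07143291]
5.4 [ 0.44511717 -0.162651    0.0983002 ] [-0.45129964  1.01757403 -0.0015895 ] 0.0002572776968583632
```

View pics/scene1.png

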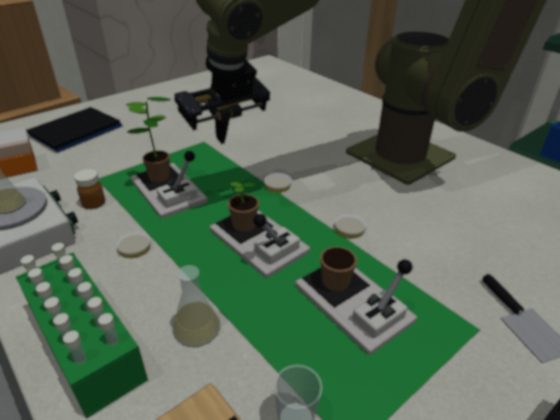

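View pics/top1.png

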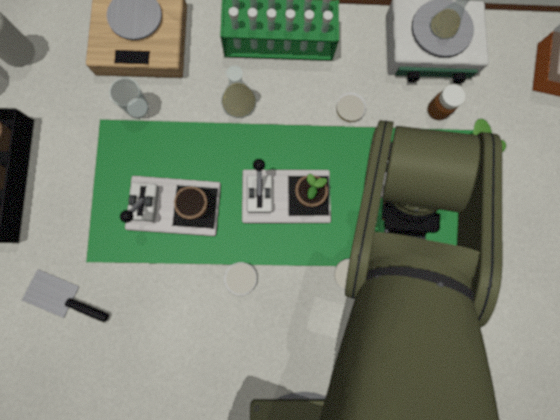

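The scene view shows the closed fingers at about (222, 135), behind the upright ball at (189, 156) and clear of the plant. Next I push the lever over.

Run:
```python
from h import *
import cv2
z=.098
manip.line_to(P(-.075,z),speed=.12)
print(manip.observe()["ft_force"])
r=manip.line_to(P(-.012,z),speed=.05,f_stop=25)
o=manip.observe();print(r,o["time"],o["ee_pos"],P(-.012,z),o["ft_force"])
manip.line_to(P(-.12,z),speed=.15)
manip.line_to(P(-.14,.3),speed=.25)
o=manip.observe();print(o["time"],o["ee_pos"],o["ft_force"])
im=get_image("scene")[:,:,::-1];cv2.imwrite("pics/scene2.png",im)
cv2.imwrite("pics/scene2c.png",cv2.resize(im[80:300,100:440],None,fx=2.3,fy=2.3,interpolation=cv2.INTER_CUBIC))
```

```text
[-0.5572974   1.13635876 -0.19163997]
False 7.35 [ 0.54159642 -0.17056063  0.09793346] [ 0.54185708 -0.1706228   0.098     ] [-0.10237854  0.46887226  0.11884181]
9.175 [ 0.41387166 -0.15947536  0.29797081] [-0.0175754   0.43490995 -0.17794595]
```

View pics/scene2c.png

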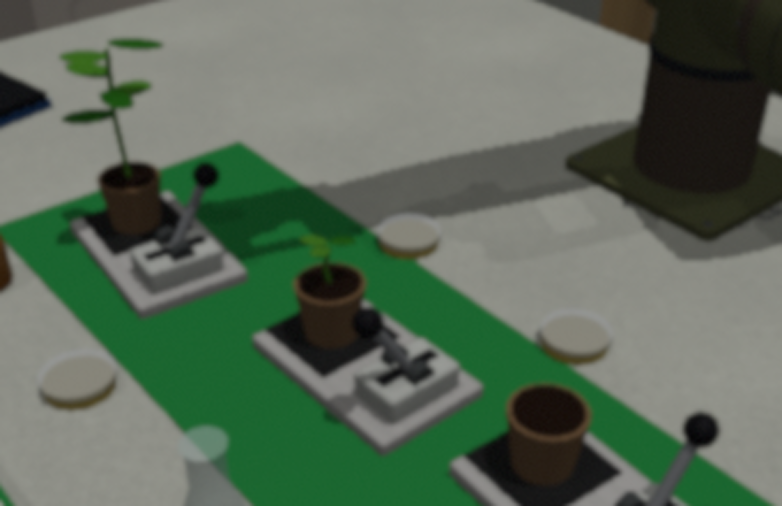

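The ball is still at (189, 156), so the lever sprang back. The fingertips are slimmer than I assumed and stopped short of upright. I'll push deeper and check forces and a picture on the way.

Run:
```python
from h import *
import cv2
z=.098
manip.line_to(P(-.10,z),speed=.25)
print(manip.observe()["ft_force"])
for a in(-.055,-.042,-.03,-.012):
    manip.line_to(P(a,z),speed=.08,f_stop=25);print(a,manip.observe()["ft_force"])
im=get_image("scene")[:,:,::-1]
cv2.imwrite("pics/scene3c.png",cv2.resize(im[80:240,100:300],None,fx=3.7,fy=3.7,interpolation=cv2.INTER_CUBIC))
print(manip.observe()["time"])
```

```text
[-0.91842291  0.51605538 -0.11465355]
-0.055 [-0.47557358 -0.02684576  0.03050394]
-0.042 [-0.22747761 -0.07476525  0.06963842]
-0.03 [-0.94828483  0.23834005 -0.83826633]
-0.012 [-0.30696587  0.84893291  0.15870541]
11.9583
```

View pics/scene3c.png

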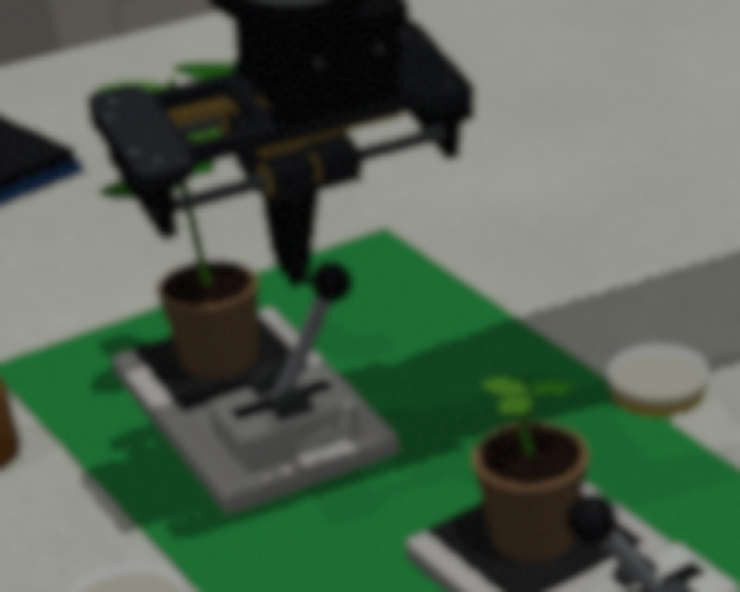

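Run:
```python
from h import *
import cv2
def pj(n,p):
    c=camera_info(n);E=c["extrinsics"];q=E[:3,:3].T@(np.array(p)-E[:3,3]);K=c["mtx"];return K[0,0]*q[0]/-q[2]+K[0,2],K[1,1]*q[1]/q[2]+K[1,2]
o=manip.observe();print(o["ee_pos"],R.from_quat(o["tool_rot"]).as_matrix())
print("tcp",pj("scene",o["ee_pos"]),"ball",pj("scene",ball),pj("top",ball))
print("tip",atz("scene",179.5,156.2,.098))
print(camera_info("scene").keys(), camera_info("top").keys())
im=get_image("top")[:,:,::-1]
cv2.imwrite("pics/top3c.png",cv2.resize(im[100:250,340:540],None,fx=3.7,fy=3.7,interpolation=cv2.INTER_CUBIC))
```

```text
[ 0.54157748 -0.17054657  0.09779165] [[ 8.21884948e-02  9.96379885e-01 -2.17296092e-02]
 [ 9.65441305e-01 -8.50093610e-02 -2.46366587e-01]
 [-2.47321931e-01 -7.30163398e-04 -9.68933088e-01]]
tcp (np.float64(178.36054439967882), np.float64(163.471491104357)) ball (np.float64(189.03189415764058), np.float64(155.81937063246806)) (np.float64(403.8979877237265), np.float64(179.24733830131788))
tip [ 0.52459122 -0.19534187  0.098     ]
dict_keys(['mtx', 'extrinsics']) dict_keys(['mtx', 'extrinsics'])
```

View pics/top3c.png

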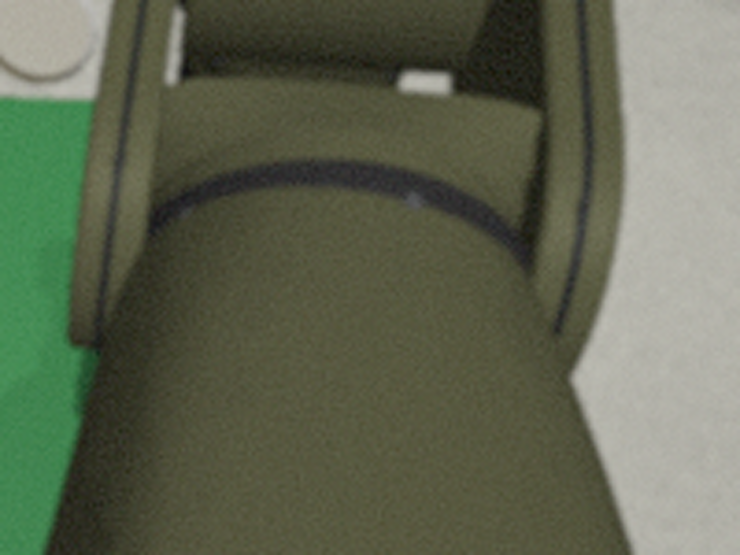

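```bash
cat >> h.py <<'E'
def pj(n,p):
    c=camera_info(n);E=c["extrinsics"];q=E[:3,:3].T@(np.array(p)-E[:3,3]);K=c["mtx"];return K[0,0]*q[0]/-q[2]+K[0,2],K[1,1]*q[1]/q[2]+K[1,2]
E
python3 - <<'E'
from h import *
import cv2
print(pj("scene",[ 0.44511717,-0.162651,0.0983002 ]), manip.tcp_to_grasp)
im=cv2.imread("pics/scene1.png")[60:180,140:290]
cv2.imwrite("pics/scene1c.png",cv2.convertScaleAbs(cv2.resize(im,None,fx=5,fy=5,interpolation=cv2.INTER_CUBIC),alpha=1.8,beta=20))
im=cv2.imread("pics/scene3c.png")[150:450,100:450]
cv2.imwrite("pics/scene3d.png",cv2.convertScaleAbs(cv2.resize(im,None,fx=2,fy=2,interpolation=cv2.INTER_CUBIC),alpha=2.2,beta=25))
E
```

```text
(np.float64(219.06790476644954), np.float64(150.47221098630934)) -0.0188
```

View pics/scene1c.png

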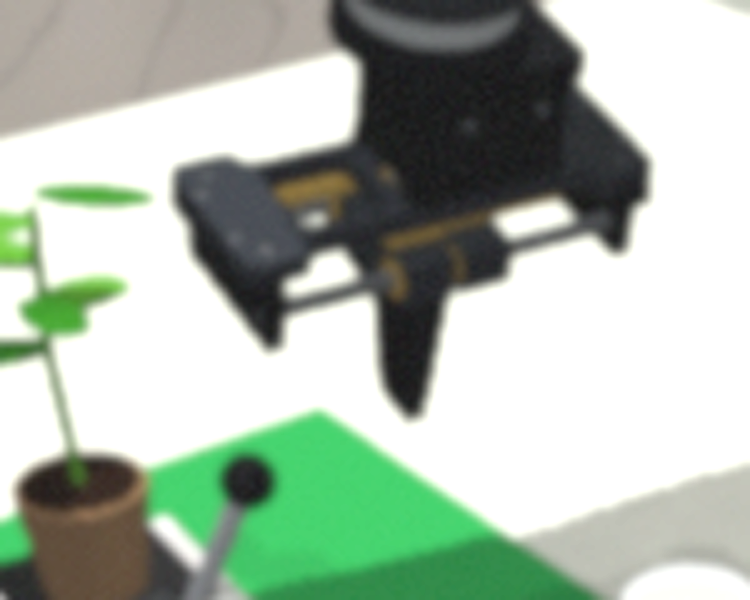

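View pics/scene3d.png

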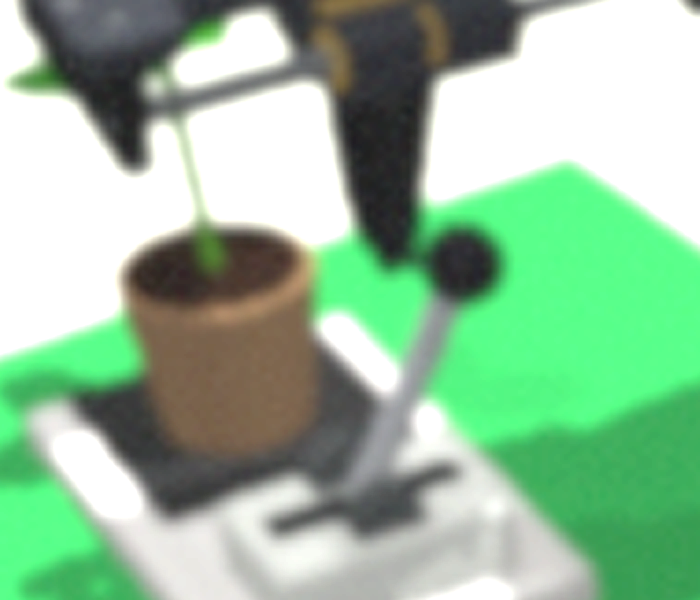

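The visible fingertip sits about 15 mm up the tool axis from the stated TCP: (222, 143) seen against (219, 150) projected. The finger therefore skimmed past the ball. I'll go over and back, then push again about 20 mm lower with the finger's centre line on the ball.

Run:
```python
from h import *
import cv2
manip.line_to(P(-.012,.15),speed=.25)
manip.line_to(P(-.085,.15,-.004),speed=.25)
z=.078;l=-.007
manip.line_to(P(-.085,z,l),speed=.25)
print(manip.observe()["ft_force"],manip.observe()["time"])
for a in(-.06,-.048,-.036,-.024):
    r=manip.line_to(P(a,z,l),speed=.1,f_stop=25);print(a,r,manip.observe()["ft_force"])
im=get_image("scene")[:,:,::-1]
cv2.imwrite("pics/scene4c.png",cv2.convertScaleAbs(cv2.resize(im[110:220,130:270],None,fx=5,fy=5,interpolation=cv2.INTER_CUBIC),alpha=1.8,beta=20))
o=manip.observe();print(o["time"],o["ee_pos"],pj("scene",o["ee_pos"]))
```

```text
[ 0.03530167 -0.62202663  0.56932048] 13.25
-0.06 False [-0.03447552  0.03727306 -0.89969279]
-0.048 False [-4.24183091 -1.04502502  2.11371322]
-0.036 True [-2.32732808 -0.27566267  1.87054505]
-0.024 False [-0.24798161  0.47046377  0.15670293]
14.4833 [ 0.52861489 -0.17931155  0.0774959 ] (np.float64(182.7999204457274), np.float64(168.07235020040247))
```

View pics/scene4c.png

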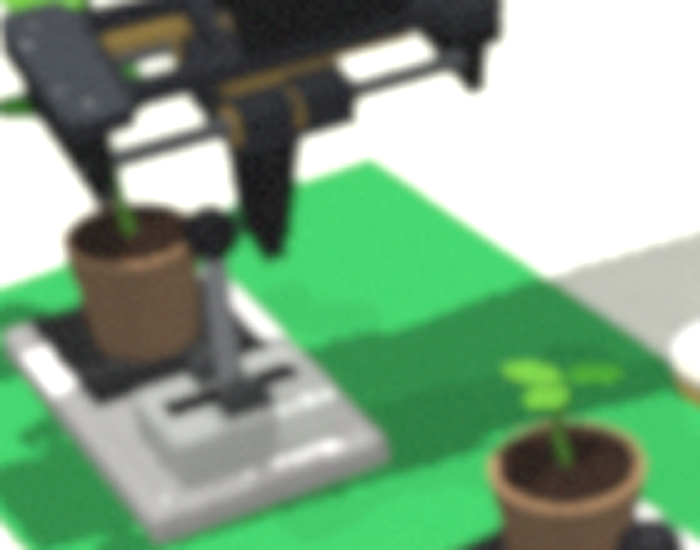

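The lever has moved forward, with the ball now at (172, 156). I'll retreat and check it.

Run:
```python
from h import *
import cv2
manip.line_to(P(-.10,.078,-.007),speed=.2)
manip.line_to(P(-.12,.25,0),speed=.3)
manip.line_to([.30,-.10,.33],speed=.3)
o=manip.observe();print(o["time"],o["ft_force"])
print("on pred",pj("scene",ball+d*.0784),pj("top",ball+d*.0784))
s=get_image("scene")[:,:,::-1];t=get_image("top")[:,:,::-1]
cv2.imwrite("pics/s5.png",cv2.convertScaleAbs(cv2.resize(s[80:340,100:440],None,fx=2.3,fy=2.3,interpolation=cv2.INTER_CUBIC),alpha=1.6,beta=20))
cv2.imwrite("pics/t5.png",cv2.convertScaleAbs(t,alpha=1.5,beta=10))
```

```text
16.4583 [ 0.11378122 -0.82715219 -0.54088162]
on pred (np.float64(153.80315041090844), np.float64(166.64118899036418)) (np.float64(405.81513826252376), np.float64(138.53363815177954))
```

View pics/s5.png

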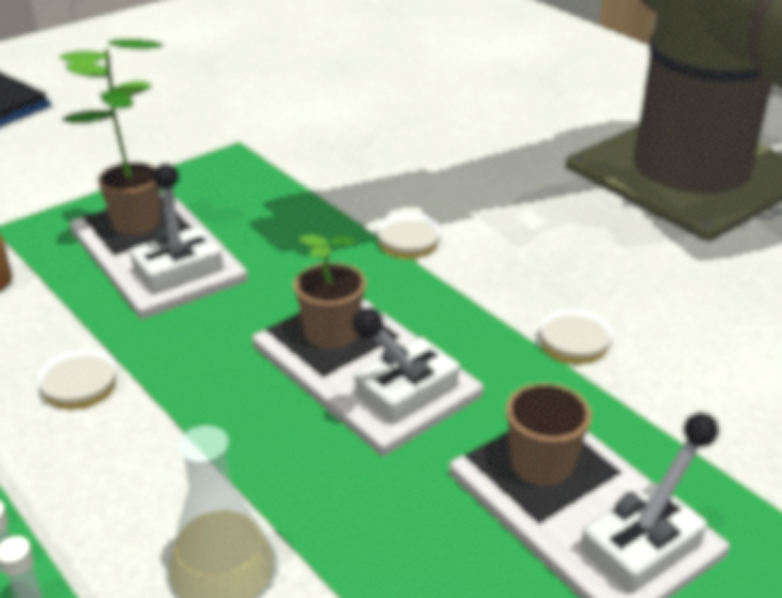

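View pics/t5.png

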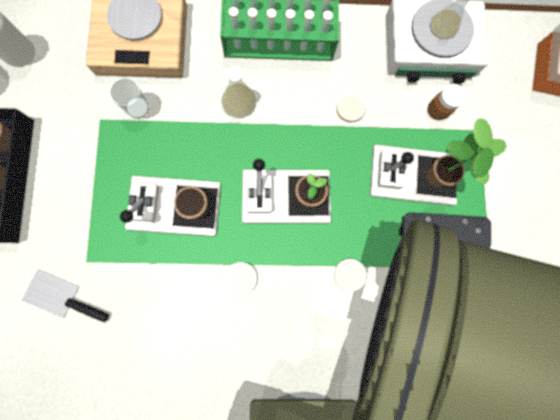

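The lever is stuck near upright: the ball is at (407, 158) in top, where "on" would be about (406, 139). I'll push it further.

Run:
```python
from h import *
import cv2
print("up pred",pj("top",ball+d*.0392+[0,0,.011]),pj("scene",ball+d*.0392+[0,0,.011]))
manip.line_to(P(-.10,.2,-.006),speed=.4)
manip.line_to(P(-.08,.085,-.005),speed=.3)
manip.line_to(P(-.03,.085,-.005),speed=.2)
r=manip.line_to(P(.006,.085,-.005),speed=.08,f_stop=30)
o=manip.observe();print(r,o["time"],o["ft_force"],o["ee_pos"])
manip.line_to(P(-.07,.085,-.005),speed=.2)
manip.line_to(P(-.10,.2,0),speed=.3)
manip.line_to([.30,-.10,.33],speed=.4)
o=manip.observe();print(o["time"],o["ft_force"])
s=get_image("scene")[:,:,::-1];t=get_image("top")[:,:,::-1]
cv2.imwrite("pics/s6.png",cv2.convertScaleAbs(cv2.resize(s[80:340,100:440],None,fx=2.3,fy=2.3,interpolation=cv2.INTER_CUBIC),alpha=1.6,beta=20))
cv2.imwrite("pics/t6.png",cv2.convertScaleAbs(t,alpha=1.5,beta=10))
```

```text
up pred (np.float64(407.0466844322401), np.float64(156.98539989028257)) (np.float64(171.05775713112803), np.float64(156.47914496763917))
False 18.7833 [0.35228544 0.57732053 0.45538006] [ 0.55878261 -0.18005738  0.08476736]
20.55 [ 0.49850648  0.27907686 -0.61917793]
```

View pics/s6.png

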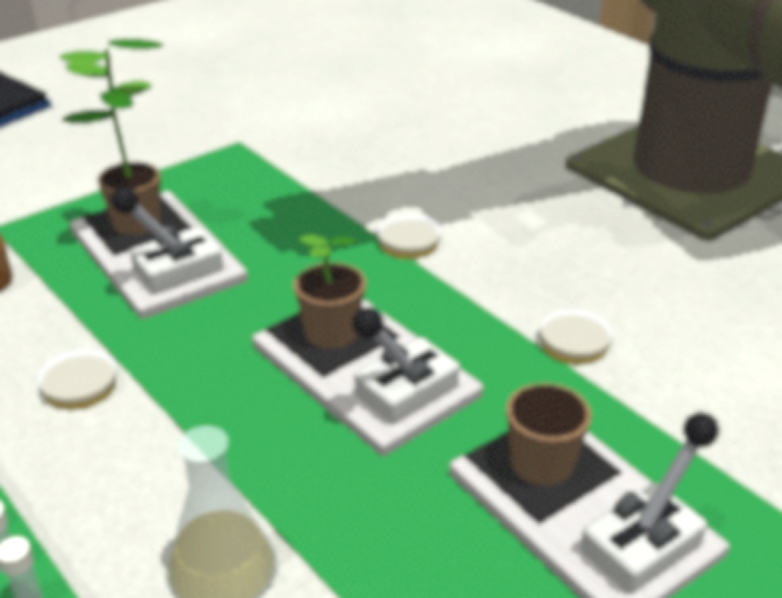

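View pics/t6.png

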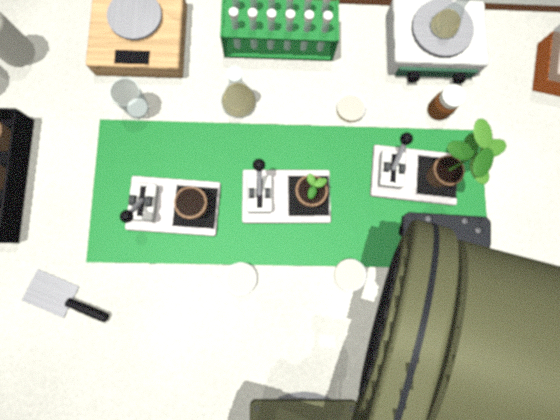

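The ball is now at (406, 139) in top and (154, 167) in scene, which matches the predicted "on" position. The other two levers are unchanged at (259, 165) and (126, 216), and the arm is clear.

```bash
python3 -c "
from rig import *
job.close_job()"
```

```text
the job is handed in; nothing more can be done
```

The tall seedling's lever is now on, and I handed the job in at about 20.6 s of the 32 s allowed.

- **How it went:** It took several pushes with the closed fingers, away from the robot. The first two passed the ball without moving it, because the visible fingertips sit about 15 mm above the stated tool point. The third push, about 20 mm lower, left the lever balanced near upright, and a fourth, deeper push sent it over.
- **Last checks:** The ball was at about (406, 139) in the top view and (154, 167) in the scene view. Those match the predicted "on" position of (405.8, 138.5) and (153.8, 166.6).
- **Other levers and arm:** The short-seedling and bare-pot levers were where they started. The arm had been pulled back clear of everything before hand-in.
- **Forces:** At the points I sampled they were about 5 N or less. The third push tripped its 25 N stop once, and I did not record the peak. The last picture was taken just before hand-in, and I did not check that the lever held for the second after it.

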